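# Gauge a sleeve and hold the inspection mirror on it

### The arm

A 7-joint arm with a two-finger parallel gripper is mounted at the origin on the work surface. World frame = base frame: x ahead of the robot, y to its left, z up, the work surface at z = 0. Lengths are in m, angles in rad, forces in N, time in s.
With the tool pointing down it reaches from about 0.4 to 0.875 m from the base axis. Payload 6.5 kg.
Tool frame: the origin (TCP) lies between the finger pads; the fingertips stand 11 mm ahead of it and the grasp point (between the pads) lies 8 mm behind it; y points along the fingers, z is the direction in which the jaws open and shut, and the axes are right-handed (so a half turn about y gives the same grasp; the last joint's range is limited). The gripper opens to 88 mm and grips with 3 to 60 N. Pads are 18 mm wide; open, the fingers measure 123 mm over their backs; the gripper's body (75 mm by 187 mm) begins 45 mm behind the grasp point.
Start: joints at [-1.186, 0.536, -0.004, 1.538, 0.003, 1.067, -0.071], TCP at [0.283, 0.585, 0.25] pointing down, gripper open.
Joint ranges: [-2.7, 2.7], [-0.37, 2.16], [-1.27, 1.26], [0.24, 2.4], [-1.31, 4.45], [0.19, 1.91], [-2.76, 2.76]. Speed limits (rad/s): [2.39, 2.39, 3.14, 3.14, 3.14, 3.14, 3.14].

### API

Orientations are given as a rotation vector (axis times angle).
In Python, from rig import bot gives the robot as it stands. Calls block until the motion is done:
- bot.reach(position, orientation): joint-space move of the TCP to a pose.
- bot.move_linear(position, rotation=None, max_speed=0.15, max_force=None): straight line of the TCP; rotation=None keeps the orientation; max_speed is the mean speed in m/s. With max_force (N) it stops when the force on the tool has changed by that much, and returns True; else False.
- bot.move_joints(angles): joint-space move.
- bot.move_gripper(opening, grip_force=None): finger opening in m; grip_force is the grip in N (None keeps the last); returns when the fingers have stopped.
- bot.pause(seconds).
- bot.ik(position, orientation): joint angles nearest the present ones, or None.
- bot.observe(): the state.
- bot.get_image(name): name is "scene" or "side" or "wrist"; returns a dict with "color" (480x640x3 uint8, red, green, blue), "intrinsics" (3x3 intrinsics, pixels), "camera_from_world" (4x4, takes a point from world to camera coordinates); the wrist camera has in their place "T_tool_cam" (4x4, takes a point from camera to tool coordinates, whose origin is the TCP and whose axes are the tool frame's). Camera axes: x right, y down, z forward; pixel columns grow to the right and rows downward; lengths in m; the calibration is good to about 2 mm. A picture is of the moment at which its call begins: read the wrist's pose just before it. There is no depth.
A pose or a line that the arm cannot do raises bot.Unreachable and nothing moves.
- bot.sign_off(): hands the job in, once; it reports no verdict.
The state is a dict: "clock": time; "joint_pos": joint angles; "qd": joint speeds; "joint_efforts": joint torques, N m; "tool_pos": TCP position; "orientation": TCP orientation; "ft_force": force on the tool from outside, world axes, zero at the start; "ft_torque": the same for the moment, N m; "gripper_width": finger opening in m.
Only numpy, scipy, OpenCV 4.12 (cv2) and the standard library are available. Lean on these libraries where they do the work, as an engineer would, in place of code of your own. Each camera call takes 0.05 s, during which the arm holds its last target.

### The job

Check the fit of the white sleeve: slide it onto the brass gauge pin until it sits fully down on the steel shoulder, and let go of it. Then take the yellow knob of the inspection mirror and turn the mirror until the camera's red aiming beam, reflected by the mirror, falls on the middle of the sleeve's orange band, so that the camera sees the band in the mirror; the mirror springs back, so finish while still holding the mirror steady at that angle. Leave the screwdriver, the can and the tray of washers where they are.

Things in the scene. Friction and masses are not known exactly. Their poses are not given: they have to be found in the camera images.
- sleeve: The loose sleeve: an upright white tube 32 mm outside, 22 mm bore, 50 mm tall, 60 to 130 g, open at both ends, with an orange band round its middle third. Origin at the centre of its underside, z along its axis; either way up is the same.
- band (a point): Centre of the orange band: on the sleeve's axis, 25 mm above its underside.
- brass_seat (a point): Where the sleeve belongs: on the axis of the brass pin, at the level of the steel shoulder it rests on, 55 mm above the table. The brass pin is 20 mm in diameter and rises 40 mm above this point; its top 10 mm taper to 8 mm diameter. The shoulder is a 48 mm round pedestal on a 72 mm round foot; the gauge is fixed to the table.
- black_gauge: A second fixed gauge of the same form with a black pin 27 mm in diameter, too thick for the sleeve. Origin on the table under its axis; its pin's top is 95 mm above the table. It and the brass gauge may stand in either of two places.
- station: The fixed inspection station: an aluminium base with the mirror post at one end and a small grey camera at the other. Origin on the table, under the mirror's vertical axis; its x axis points from the mirror to the camera (lens 124 mm away, camera body up to 203 mm away, 44 mm wide, top at 102 mm). Camera, mirror centre and red beam are all 80 mm above the table, as is the band once the sleeve is seated.
- mirror: The mirror with its knob, turning about the vertical axis of its post. Origin on that axis in the middle of the mirror's face, 80 mm above the table; x axis the way the mirror faces. Mirror 66 mm wide, top at 107 mm. It rests against a stop, facing 0.12 rad clockwise (from above) of the camera's direction, and turns clockwise from there up to 1.3 rad. A weak spring (0.04 N m at rest, 0.11 N m after 1 rad) turns it back when let go.
- knob (a point): Grip point in the mirror's yellow knob, on the mirror's axis 139 mm above the table, axes as mirror. The knob is an upright bar 44 mm long along x, 14 mm thick along y, 38 mm tall, from 117 to 155 mm above the table; nothing near it stands higher.
- sight: The reflected part of the red aiming beam, a thin red line 400 mm long. Origin on the mirror's axis 80 mm above the table, x axis along the reflected beam, y axis level to its left. It turns clockwise by twice the mirror's turn. The beam is light only: nothing can touch it.
- screwdriver: A screwdriver lying on the table, to be left alone. Origin under its middle.
- can: A closed blue can, 56 mm in diameter, 75 mm tall, to be left alone. Origin at the centre of its underside.
- tray: A blue open tray 100 x 80 x 30 mm with washers, to be left alone. Origin at the centre of its underside.
There are look-alikes about, which are no part of the job. Of the things that look like the sleeve, the middle-sized one is meant. Leave any brown look-alike of the part that bears brass_seat alone.

How it is judged:
By the outcome, as a careful person would: the job done as asked, in the order asked, and still so for the second after the job is handed in, while the arm keeps its last pose, push and grip.
It also fails if it takes over 48 s, if anything falls off the work surface, if the arm or the gripper's body presses on something with over 40 N, if the wrist force passes 120 N, or if a joint passes its speed limit or range.

## Working session

There is one attempt and no reset: what is moved stays moved. The work goes in short steps, each a Python script; the robot and the scene stay as the last script left them, time stands still between calls to the robot, and variables do not carry over. Pictures are saved under pics/ and viewed, and the job is handed in when it is done.

```bash
ls; mkdir -p pics; python3 - <<'E'
from rig import bot
import cv2,pickle
o=bot.observe();print(o)
for n in ["scene","side","wrist"]:
    d=bot.get_image(n);pickle.dump((o,d),open(f"pics/{n}0.pkl","wb"))
    cv2.imwrite(f"pics/{n}0.png",d["color"][:,:,::-1])
    print(n,d["intrinsics"],d.get("camera_from_world",d.get("T_tool_cam")))
E
```

```text
pics
{'clock': 0.0, 'joint_pos': array([-1.18619102,  0.53715876, -0.0044356 ,  1.53886992,  0.00263985,
        1.06728498, -0.07120761]), 'qd': array([ 1.30480042e-04, -4.77641910e-05, -2.59601074e-04, -1.71952193e-03,
       -6.11420973e-04,  1.16511948e-04, -3.14911495e-04]), 'joint_efforts': array([ 7.86377332e-04, -5.70977604e+01,  9.91197042e-01, -2.51596177e+01,
       -5.62875252e-02,  1.80837710e-02,  1.88774347e-04]), 'tool_pos': array([0.282966  , 0.58451616, 0.24884515]), 'orientation': array([-1.54345097,  0.3537145 , -0.35336092]), 'ft_force': array([1.21607567, 0.35788536, 0.42896705]), 'ft_torque': array([-0.00093174, -0.00605852,  0.06001312]), 'gripper_width': 0.08773149347246549}
scene [[544.17466659   0.         320.73008409]
 [  0.         544.17466659 238.13953837]
 [  0.           0.           1.        ]] [[-0.23901645  0.97096185 -0.0102087   0.20705561]
 [ 0.51659216  0.11825055 -0.84802674 -0.17596353]
 [-0.82219443 -0.20796607 -0.52985511  1.75020158]
 [ 0.          0.          0.          1.        ]]
side [[447.86699318   0.         324.17442078]
 [  0.         447.86699318 238.73807082]
 [  0.           0.           1.        ]] [[ 0.97803845 -0.20766747 -0.01774842 -0.53770621]
 [-0.16786955 -0.7344     -0.65762942  0.10404488]
 [ 0.1235338   0.64616628 -0.75313249  0.88149977]
 [ 0.          0.          0.          1.        ]]
wrist [[393.91561464   0.         320.20768441]
 [  0.         393.91561464 244.56937199]
 [  0.           0.           1.        ]] [[-7.64577304e-04  9.49084109e-01  3.15021854e-01 -8.11628389e-02]
 [-5.91177833e-04 -3.15022320e-01  9.49084079e-01 -1.34043790e-01]
 [ 9.99999533e-01  5.39414208e-04  8.01936404e-04 -8.82862805e-04]
 [ 0.00000000e+00  0.00000000e+00  0.00000000e+00  1.00000000e+00]]
```

View pics/scene0.png

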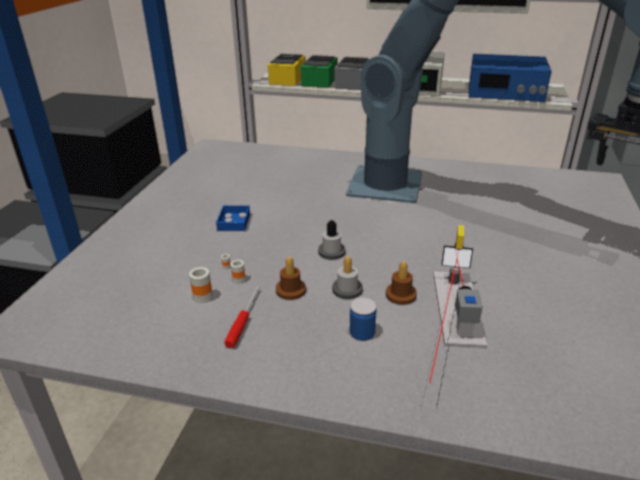

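View pics/side0.png

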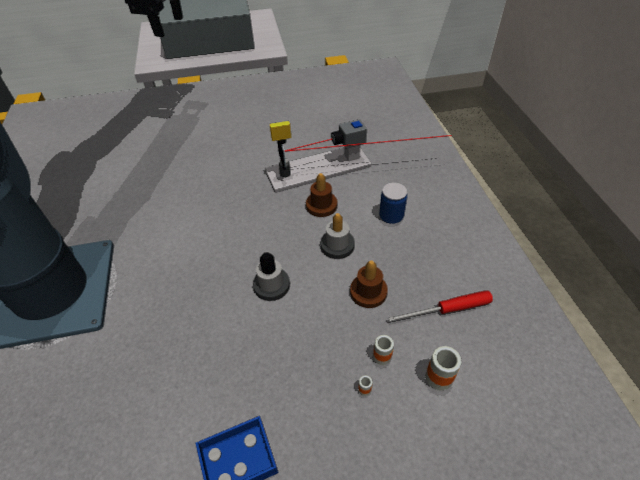

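View pics/wrist0.png

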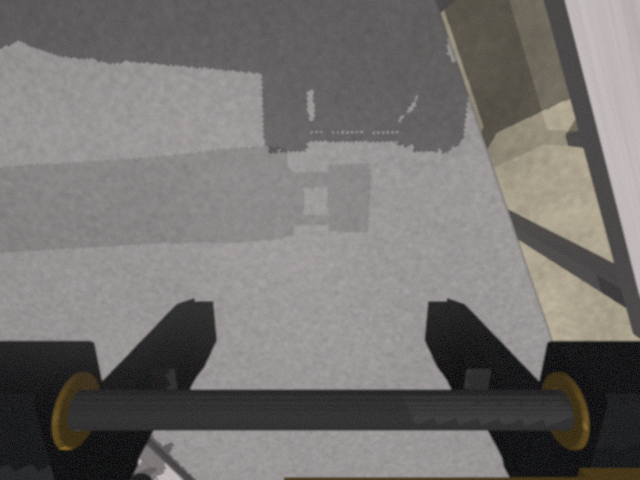

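Scene view, sleeve-like things: large (201,283), middle (238,270), small (226,260); I choose the middle one. Pin-like things: brass on grey (347,280), brown-based (290,280) and (401,285), black (331,240); I choose the one on grey. Next come close crops of the choices and measurements.

```bash
cat > h.py <<'E'
import numpy as np,cv2,pickle
from scipy.spatial.transform import Rotation as R
def ray(d,uv,o=None):
    K=d["intrinsics"]; v=np.linalg.inv(K)@np.array([uv[0],uv[1],1.])
    if "camera_from_world" in d:
        T=np.linalg.inv(d["camera_from_world"])
    else:
        W=np.eye(4);W[:3,:3]=R.from_rotvec(o["orientation"]).as_matrix();W[:3,3]=o["tool_pos"];T=W@d["T_tool_cam"]
    r=T[:3,:3]@v; return T[:3,3],r/np.linalg.norm(r)
def onz(d,uv,z,o=None):
    c,r=ray(d,uv,o); return c+r*(z-c[2])/r[2]
def tri(rays):
    A=np.zeros((3,3));b=np.zeros(3)
    for c,r in rays:
        P=np.eye(3)-np.outer(r,r);A+=P;b+=P@c
    p=np.linalg.solve(A,b)
    return p,[np.linalg.norm((np.eye(3)-np.outer(r,r))@(p-c)) for c,r in rays]
def blobs(d,lo,hi,amin=15):
    hsv=cv2.cvtColor(d["color"],cv2.COLOR_RGB2HSV);m=cv2.inRange(hsv,lo,hi)
    n,l,s,c=cv2.connectedComponentsWithStats(m)
    return [(c[i].round(1).tolist(),s[i].tolist()) for i in range(1,n) if s[i][4]>=amin],m
def load(n): return pickle.load(open(f"pics/{n}.pkl","rb"))
E
python3 - <<'E'
from h import *
_,a=load("scene0");_,b=load("side0")
A=a["color"][190:350,180:500,::-1];B=b["color"][110:410,250:500,::-1]
cv2.imwrite("pics/cropA.png",cv2.resize(A,None,fx=2.5,fy=2.5,interpolation=cv2.INTER_CUBIC))
cv2.imwrite("pics/cropB.png",cv2.resize(B,None,fx=2,fy=2,interpolation=cv2.INTER_CUBIC))
for d in (a,b):
    print("orange",blobs(d,(3,170,120),(14,255,255))[0]);print("yellow",blobs(d,(22,150,120),(32,255,255))[0])
    print("brass",blobs(d,(12,120,110),(21,255,255))[0])
    print("black",blobs(d,(0,0,0),(180,255,25))[0])
    print("red",blobs(d,(0,120,100),(3,255,255))[0])
E
```

```text
orange [([237.8, 274.7], [233, 272, 10, 6, 47]), ([200.2, 289.9], [192, 285, 17, 10, 122])]
yellow [([282.1, 73.3], [268, 61, 31, 24, 565]), ([459.7, 237.0], [456, 226, 8, 23, 127])]
brass [([347.4, 264.5], [344, 257, 7, 16, 87]), ([288.4, 268.9], [281, 258, 18, 19, 168]), ([402.0, 273.5], [393, 262, 19, 20, 188]), ([237.5, 274.5], [233, 272, 10, 6, 47]), ([201.1, 289.6], [193, 284, 17, 12, 132]), ([286.2, 291.3], [277, 284, 26, 11, 61]), ([399.1, 296.0], [387, 288, 29, 12, 66])]
black [([391.3, 0.4], [371, 0, 39, 2, 70]), ([493.3, 1.8], [458, 0, 68, 5, 301]), ([429.4, 80.3], [421, 70, 16, 20, 218]), ([493.8, 80.5], [480, 74, 29, 14, 322]), ([629.5, 116.2], [616, 98, 24, 35, 490]), ([109.1, 158.4], [53, 109, 107, 89, 5872]), ([19.6, 157.6], [10, 130, 21, 58, 164]), ([601.6, 151.8], [598, 139, 9, 25, 110]), ([331.4, 228.6], [328, 223, 7, 12, 72]), ([14.8, 283.4], [0, 266, 45, 46, 1074])]
red [([452.2, 277.1], [450, 271, 5, 13, 34]), ([236.2, 328.8], [225, 310, 24, 38, 410])]
orange []
yellow [([279.4, 124.2], [270, 121, 20, 7, 87])]
brass [([335.8, 59.8], [325, 55, 23, 10, 154]), ([18
[... 154 characters left out ...]
37.9, 216.3], [336, 213, 5, 7, 29]), ([371.5, 264.2], [369, 261, 6, 8, 38])]
black [([148.3, 12.0], [125, 0, 39, 37, 669]), ([176.0, 9.0], [170, 0, 12, 20, 162]), ([338.8, 137.2], [332, 129, 13, 16, 125]), ([282.0, 159.2], [278, 140, 12, 37, 155]), ([0.9, 156.0], [0, 142, 4, 28, 62]), ([312.1, 200.2], [311, 193, 4, 14, 28]), ([32.2, 202.4], [29, 197, 10, 12, 40]), ([65.4, 272.3], [11, 240, 75, 59, 1103]), ([329.2, 254.1], [321, 247, 20, 11, 40]), ([267.1, 263.3], [260, 253, 15, 21, 242]), ([358.2, 287.1], [357, 281, 4, 13, 33]), ([263.9, 297.2], [256, 293, 18, 7, 27]), ([4.7, 300.9], [1, 299, 7, 6, 18])]
red [([293.0, 149.4], [285, 148, 19, 4, 30]), ([466.9, 300.7], [440, 291, 53, 21, 627])]
```

View pics/cropA.png

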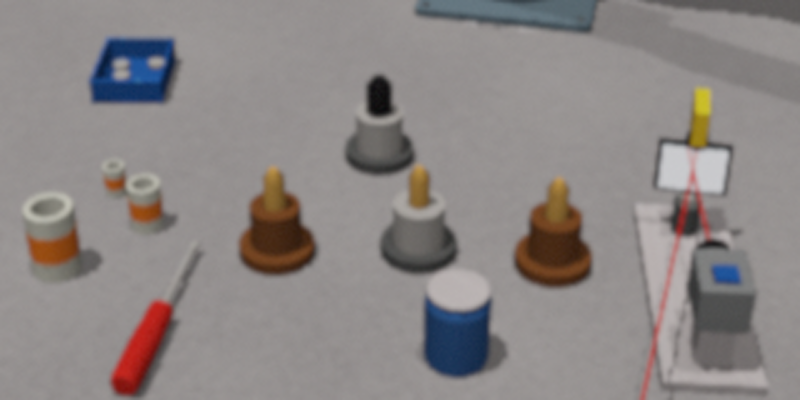

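View pics/cropB.png

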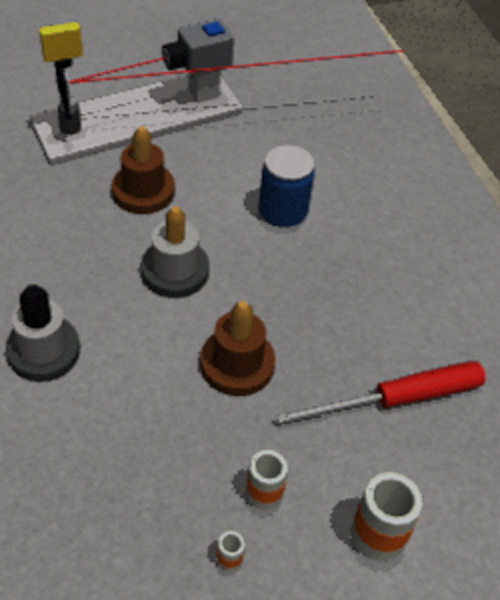

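```bash
python3 - <<'E'
from h import *
_,a=load("scene0");_,b=load("side0")
np.set_printoptions(precision=4,suppress=True)
def t(n,u,v,z=None):
    p,e=tri([ray(a,u),ray(b,v)]);print(n,p,np.round(e,4), [] if z is None else (onz(a,u,z)[:2],onz(b,v,z)[:2]))
t("sleeve top",(237.6,262.8),(384,340.5),.05)
t("pin top",(347.2,257.5),(338,214.5),.095)
t("black top",(331.4,222),(267,255.5),.095)
t("brownL",(289,258),(371,262),None)
t("brownR",(402.5,262),(320.5,175),None)
t("knob top",(460.5,227.5),(281,124),.155)
t("can top",(363,305),(394,190),.075)
t("big",(200.5,273),(445,359),None)
t("small",(226,256.5),(365,381.5),None)
t("cam blue",(470,299),(356.5,124.5),.102)
t("beam origin",(457.3,262),(286,151),.08)
t("beam end",(431,382),(449,136),.08)
t("tray",(234,218),(236,457),0)
E
```

```text
sleeve top [ 0.5955 -0.2689  0.0489] [0.0003 0.0003] (array([ 0.5972, -0.2684]), array([ 0.5951, -0.2691]))
pin top [ 0.5776 -0.0083  0.0919] [0.0003 0.0003] (array([ 0.5825, -0.0076]), array([ 0.5768, -0.0108]))
black top [ 0.4284 -0.079   0.0904] [0.0003 0.0003] (array([ 0.4364, -0.0774]), array([ 0.4283, -0.0826]))
brownL [ 0.6083 -0.1361  0.0914] [0.0003 0.0003] []
brownR [0.5679 0.1149 0.0919] [0.0001 0.0001] []
knob top [0.5038 0.2294 0.1566] [0.0028 0.0028] (array([0.4963, 0.2311]), array([0.5048, 0.2272]))
can top [0.7137 0.0527 0.0736] [0.0004 0.0004] (array([0.7159, 0.0526]), array([0.713 , 0.0518]))
big [ 0.6749 -0.3272  0.0648] [0.0011 0.0011] []
small [ 0.5487 -0.3209  0.0279] [0.0008 0.0008] []
cam blue [0.6846 0.2606 0.1031] [0.0006 0.0006] (array([0.6823, 0.2611]), array([0.6852, 0.2612]))
beam origin [0.5111 0.2353 0.0735] [0.0013 0.0013] (array([0.5227, 0.234 ]), array([0.5099, 0.2288]))
beam end [0.897  0.2018 0.0764] [0.0009 0.0009] (array([0.8996, 0.2023]), array([0.8945, 0.1962]))
tray [ 0.334  -0.3855  0.0098] [0.0001 0.0001] (array([ 0.318 , -0.3927]), array([ 0.3326, -0.3825]))
```

```bash
cat >> h.py <<'E'
def down(th):
    z=np.array([np.cos(th),np.sin(th),0]);y=np.array([0,0,-1.]);x=np.cross(y,z)
    return R.from_matrix(np.stack([x,y,z],1)).as_rotvec()
def snap(bot,n,name="wrist"):
    o=bot.observe();d=bot.get_image(name);pickle.dump((o,d),open(f"pics/{n}.pkl","wb"));cv2.imwrite(f"pics/{n}.png",d["color"][:,:,::-1]);return o,d
E
python3 - <<'E'
from h import *
from rig import bot
_,b=load("side0");print("driver tip",onz(b,(389,320),.005))
M=R.from_rotvec(bot.observe()["orientation"]).as_matrix();print(M.round(2), np.arctan2(M[1,2],M[0,2]))
for th in (1.57,-1.57,1.2,-1.2,1.9,-1.9):
    print(th,[None if q is None else np.round(q,2) for q in (bot.ik(p,down(th)) for p in ([.5955,-.269,.25],[.5955,-.269,.027],[.578,-.01,.085]))])
print("knob")
phi=.17
for th in (phi-.12+1.5708,phi-.12-1.5708,phi-.72+1.5708,phi-.72-1.5708):
    q=bot.ik([.504,.229,.135],down(th));print(th,None if q is None else np.round(q,2))
E
```

```text
driver tip [ 0.62693871 -0.20877024  0.005     ]
[[ 0.9  -0.    0.44]
 [-0.44 -0.    0.9 ]
 [ 0.   -1.   -0.  ]] 1.1200871789879563
1.57 [array([ 0.  ,  0.59,  0.53,  1.55, -0.32,  1.09,  2.18]), array([ 0.28,  0.83,  0.12,  1.64, -0.14,  0.68,  2.03]), array([-0.11,  0.64,  0.07,  1.84, -0.06,  0.66,  1.56])]
-1.57 [array([-0.29,  0.8 ,  1.09,  1.57, -0.74,  1.24, -0.64]), array([ 0.02,  0.89,  0.5 ,  1.66, -0.58,  0.75, -0.76]), array([-0.49,  0.73,  0.59,  1.86, -0.59,  0.73, -1.13])]
1.2 [array([-0.05,  0.61,  0.62,  1.56, -0.38,  1.1 ,  1.86]), array([ 0.21,  0.84,  0.21,  1.64, -0.25,  0.69,  1.75]), array([-0.17,  0.64,  0.14,  1.84, -0.14,  0.66,  1.26])]
-1.2 [array([-0.27,  0.77,  1.05,  1.57, -0.7 ,  1.22, -0.3 ]), array([ 0.04,  0.89,  0.47,  1.66, -0.55,  0.74, -0.42]), array([-0.5 ,  0.73,  0.61,  1.86, -0.61,  0.74, -0.75])]
1.9 [array([ 0.03,  0.58,  0.48,  1.55, -0.29,  1.08,  2.49]), array([ 0.33,  0.83,  0.04,  1.64, -0.04,  0.68,  2.29]), array([-0.06,  0.64, -0.  ,  1.84,  0.  ,  0.66,  1.84])]
-1.9 [array([-0.31,  0.82,  1.13,  1.57, -0.77,  1.25, -0.95]), array([ 0.01,  0.9 ,  0.53,  1.66, -0.61,  0.75, -1.07]), array([-0.49,  0.73,  0.59,  1.86, -0.59,  0.73, -1.46])]
knob
1.6208 [-0.49  0.53 -0.02  1.88  0.02  0.73  1.1 ]
-1.5208 [-0.93  0.59  0.57  1.91 -0.45  0.77 -1.63]
1.0208 [-0.58  0.53  0.09  1.89 -0.07  0.73  0.58]
-2.1208 [-1.25  0.84  1.09  1.92 -0.91  0.98 -1.84]
```

```bash
python3 - <<'E'
from h import *
from rig import bot
bot.reach([.59,-.268,.25],down(1.8)); bot.move_gripper(.052)
o,d=snap(bot,"w1");print(o["clock"],o["tool_pos"],o["gripper_width"])
print(blobs(d,(3,150,90),(16,255,255))[0])
E
```

```text
4.0083 [ 0.58997887 -0.26802186  0.24999634] 0.051930832336123715
[([442.8, 221.1], [423, 216, 41, 15, 204]), ([419.5, 234.1], [415, 228, 9, 13, 33]), ([447.1, 261.9], [410, 239, 74, 49, 1273]), ([341.5, 370.3], [339, 368, 6, 6, 15]), ([334.4, 383.4], [331, 379, 9, 9, 30])]
```

View pics/w1.png

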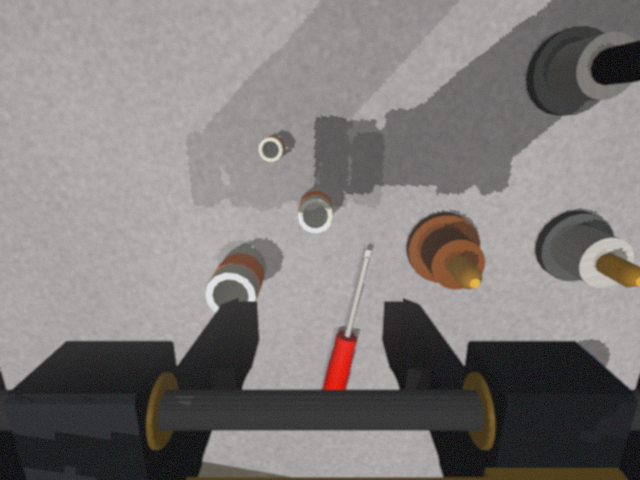

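The wrist view shows the middle sleeve's rim at about (315,213), the small one at (270,149) and the big one at (231,293), with the screwdriver tip at (369,248). I'll fit the rim ellipses for finer positions.

```bash
python3 - <<'E'
from h import *
o,d=load("w1")
hsv=cv2.cvtColor(d["color"],cv2.COLOR_RGB2HSV)
m=cv2.inRange(hsv,(0,0,195),(180,50,255));m[320:]=0
cs,_=cv2.findContours(m,cv2.RETR_EXTERNAL,cv2.CHAIN_APPROX_NONE)
for c in cs:
    if cv2.contourArea(c)>100:
        e=cv2.fitEllipse(cv2.convexHull(c));print(np.round(e[0],1),np.round(e[1],1),onz(d,e[0],.05,o).round(4))
# brass pin shoulder / tip
print("pin tip",onz(d,(638,282),.095,o),"driver tip",onz(d,(369,248),.004,o))
E
```

```text
[229.4 294.7] [43.5 49.2] [ 0.6858 -0.3337  0.05  ]
[606.2 262.1] [42.  55.6] [ 0.5758 -0.0061  0.05  ]
[314.7 217.5] [30.2 34.2] [ 0.5954 -0.2728  0.05  ]
[269.8 149.4] [22.2 23.6] [ 0.5472 -0.322   0.05  ]
pin tip [ 0.57680958 -0.0116352   0.095     ] driver tip [ 0.62565087 -0.20968457  0.004     ]
```

```bash
python3 - <<'E'
from h import *
o,d=load("w1")
c=d["color"][180:245,280:380,::-1];cv2.imwrite("pics/c1.png",cv2.resize(c,None,fx=7,fy=7,interpolation=cv2.INTER_CUBIC))
for v in (212,213,214,215): print(v,onz(d,(315.3,v),.05,o).round(4))
E
```

```text
212 [ 0.5904 -0.2734  0.05  ]
213 [ 0.5913 -0.2732  0.05  ]
214 [ 0.5922 -0.273   0.05  ]
215 [ 0.5931 -0.2728  0.05  ]
```

View pics/c1.png

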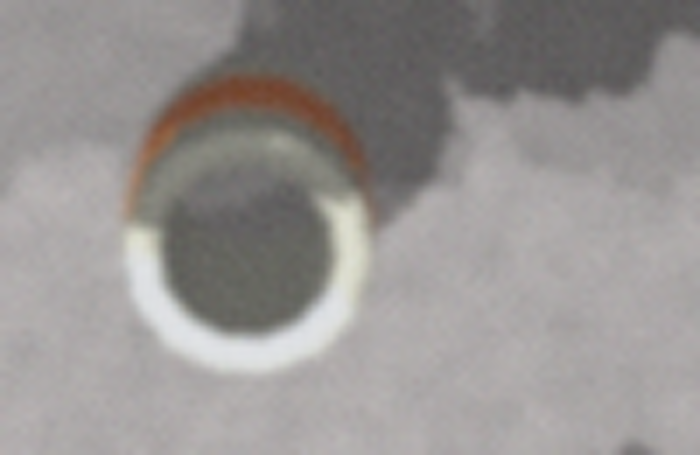

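```bash
python3 - <<'E'
from h import *
from rig import bot
r=down(1.8)
bot.move_linear([.595,-.271,.08],r,max_speed=.25)
hit=bot.move_linear([.595,-.271,.030],r,max_speed=.12,max_force=8);print(hit)
bot.move_gripper(.02,grip_force=25);o=bot.observe();print(o["gripper_width"],o["tool_pos"])
bot.move_linear([.595,-.271,.16],r,max_speed=.25)
o,d=snap(bot,"w2");print(o["clock"],o["gripper_width"])
E
```

```text
False
0.030433895062836558 [ 0.59545093 -0.27125429  0.03069921]
6.575 0.03041748386940744
```

View pics/w2.png

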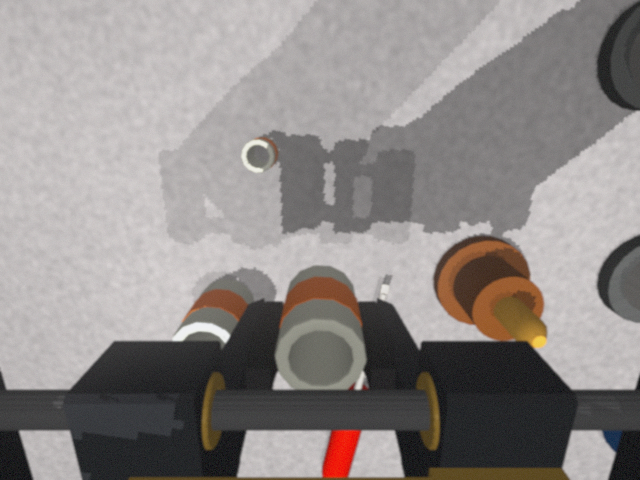

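The sleeve is held; its rim is centred near (320,356). I'll convert that to an in-hand offset, then look at the brass pin from above.

```bash
python3 - <<'E'
from h import *
from rig import bot
o,d=load("w2")
c=d["color"][260:400,260:380,::-1];cv2.imwrite("pics/c2.png",cv2.resize(c,None,fx=4,fy=4,interpolation=cv2.INTER_CUBIC))
Rt=R.from_rotvec(o["orientation"]).as_matrix()
for v in (352,356,360):
    p=onz(d,(320.5,v),o["tool_pos"][2]+.0193,o);print(v,Rt.T@(p-o["tool_pos"]))
# go look at pin: stand off
bot.move_linear([.56,-.09,.17],down(1.6),max_speed=.2)
o,d=snap(bot,"w3");print(o["tool_pos"],o["clock"])
E
```

```text
352 [-0.00554949 -0.01929322 -0.00097537]
356 [-0.00398088 -0.01929559 -0.0009738 ]
360 [-0.00240062 -0.01929798 -0.00097222]
[ 0.55988464 -0.09123145  0.16982491] 7.7
```

View pics/c2.png

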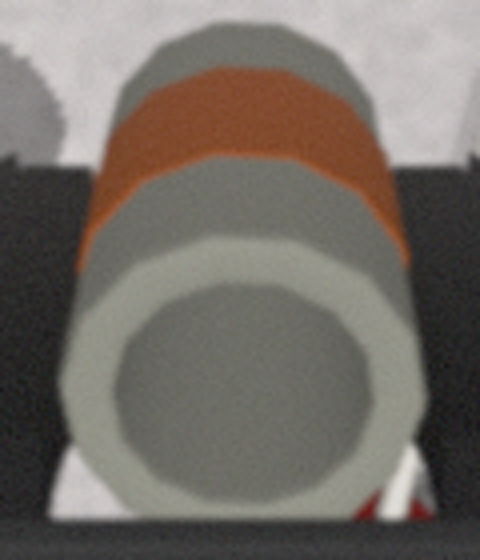

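View pics/w3.png

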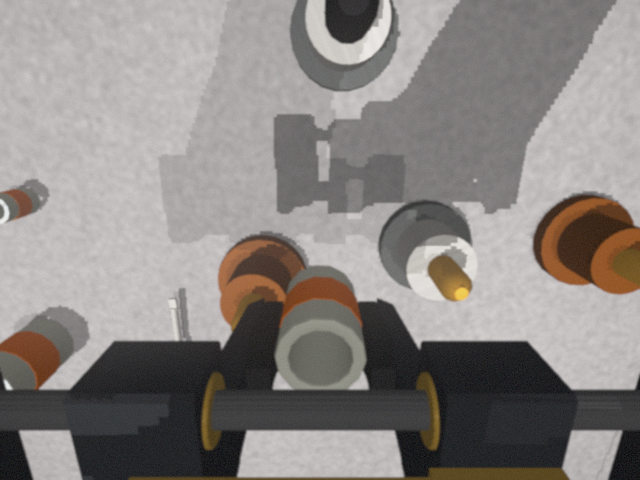

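```bash
python3 - <<'E'
from h import *
o,d=load("w3")
hsv=cv2.cvtColor(d["color"],cv2.COLOR_RGB2HSV)
m=cv2.inRange(hsv,(0,0,175),(180,40,255))
n,l,s,c=cv2.connectedComponentsWithStats(m)
for i in range(1,n): 
    if s[i][4]>300: print(s[i],c[i])
cc=d["color"][195:310,370:490,::-1];cv2.imwrite("pics/c3.png",cv2.resize(cc,None,fx=5,fy=5,interpolation=cv2.INTER_CUBIC))
print("tip",onz(d,(461,294),.095,o),"sh",onz(d,(442,267),.055,o))
print("sleeve world",onz(d,(320.8,358),o["tool_pos"][2]+.0193,o)-o["tool_pos"])
E
```

```text
[    0     0   236   389 66565] [105.29139938 166.54968827]
[ 306    0   85   64 2475] [345.28282828  35.63757576]
[ 300    0  159  119 4977] [394.89109906  57.20634921]
[  289     0   351   389 44650] [530.10385218 232.20445689]
[ 218   44   61   98 1195] [244.91129707  98.94811715]
[ 206  139   70   89 1826] [246.7694414  174.54107338]
[  21  431   60   49 2279] [ 50.82009653 454.86529179]
[ 238  431  165   46 7110] [319.88691983 453.94078762]
[ 564  431   51   49 1768] [586.61425339 453.46266968]
tip [ 0.57557195 -0.0097611   0.095     ] sh [ 0.57450984 -0.00925988  0.055     ]
sleeve world [-0.002945   -0.00089185  0.0193    ]
```

View pics/c3.png

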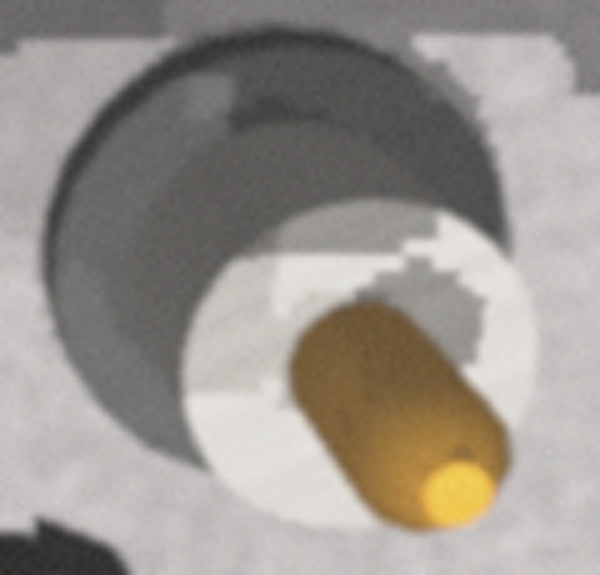

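```bash
python3 - <<'E'
from h import *
from rig import bot
r=down(1.6);x,y=.5782,-.0087
bot.move_linear([x,y,.15],r,max_speed=.2)
bot.move_linear([x,y,.128],r,max_speed=.08)
f0=bot.observe()["ft_force"]
for z in (.115,.105,.0955,.084):
    h=bot.move_linear([x,y,z],r,max_speed=.04,max_force=10);o=bot.observe()
    print(h,o["tool_pos"].round(4),(o["ft_force"]-f0).round(1),o["clock"])
    if h: break
snap(bot,"w4");snap(bot,"s4","side")
E
```

```text
False [ 0.5781 -0.0087  0.1148] [ 0.4 -1.   0.2] 9.225
False [ 0.5781 -0.0087  0.1047] [-0.  -0.5  0.1] 9.625
False [ 0.5782 -0.0088  0.0952] [ 0.8 -0.9  0.2] 10.0083
True [ 0.5785 -0.0087  0.0852] [ 0.1 -0.8  5.8] 10.325
```

View pics/w4.png

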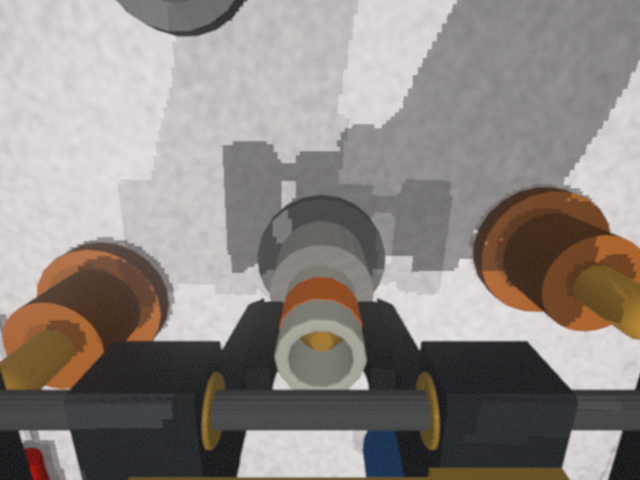

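It slid down with no side load and stopped at the seat height (5.8 N, TCP z 0.085), and the pin shows inside the bore at (320,341). I'll release it, rise and check.

```bash
python3 - <<'E'
from h import *
from rig import bot
r=down(1.6)
bot.move_gripper(.056);p=bot.observe()["tool_pos"]
bot.move_linear([p[0],p[1],.13],r,max_speed=.1)
bot.move_linear([.52,.03,.25],r,max_speed=.25)
o,d=snap(bot,"w5");snap(bot,"s5","side");snap(bot,"c5","scene");print(o["clock"],o["tool_pos"])
E
```

```text
12.275 [0.51973841 0.02993707 0.24907338]
```

View pics/w5.png

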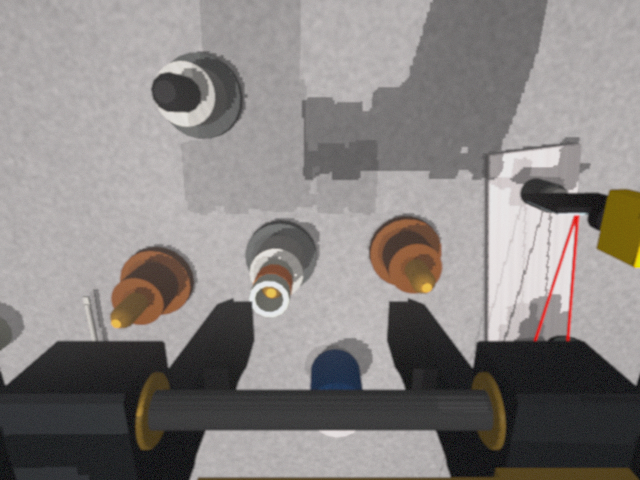

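View pics/s5.png

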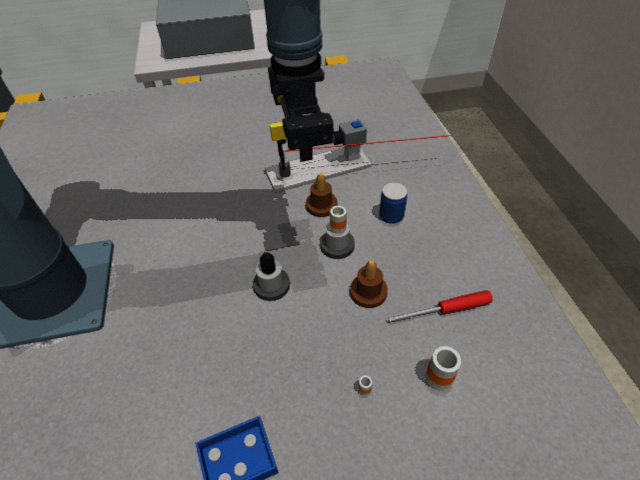

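View pics/c5.png

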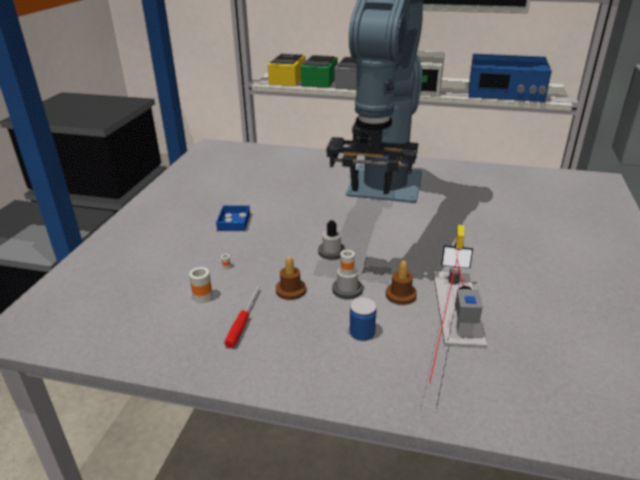

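The sleeve sits on the grey-based brass gauge in all three views: wrist (270,297), side (338,218), scene (347,262). Next is the knob.

```bash
python3 - <<'E'
from h import *
from rig import bot
r=down(1.62)
bot.move_linear([.50,.225,.27],r,max_speed=.25)
bot.move_gripper(.05)
o,d=snap(bot,"w6");print(o["clock"],o["tool_pos"]);print(blobs(d,(22,150,60),(34,255,255))[0])
o,d=load("w5");print("sleeve rim",onz(d,(270,297.5),.105,o))
E
```

```text
13.6667 [0.50019613 0.22404765 0.26999888]
[([332.3, 243.7], [323, 213, 20, 62, 1112]), ([192.1, 288.9], [189, 286, 7, 6, 29]), ([587.3, 473.2], [584, 471, 8, 6, 15])]
sleeve rim [ 0.57492409 -0.00853534  0.105     ]
```

View pics/w6.png

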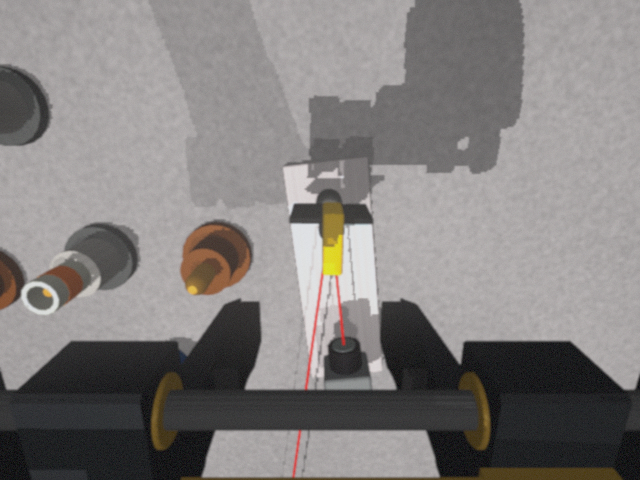

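```bash
python3 - <<'E'
from h import *
o,d=load("w6")
cc=d["color"][180:380,270:400,::-1];cv2.imwrite("pics/c6.png",cv2.resize(cc,None,fx=3,fy=3,interpolation=cv2.INTER_CUBIC))
E
```

```text
(no output)
```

View pics/c6.png

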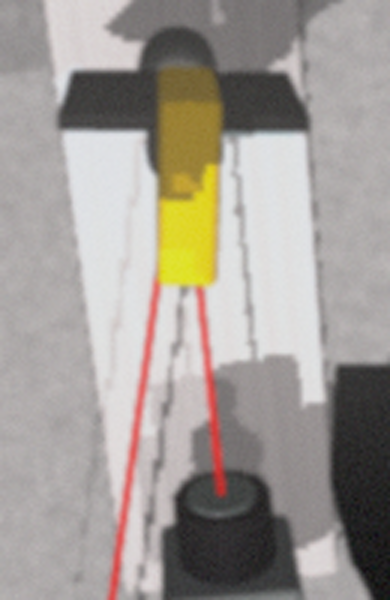

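```bash
python3 - <<'E'
from h import *
np.set_printoptions(precision=4,suppress=True)
o,d=load("w6")
f=lambda x,y:(270+x/3,180+y/3)
k=[onz(d,f(*q),.155,o) for q in ((160,98),(222,98),(217,283),(158,283))]
print("knob",np.mean(k,0),"len",np.linalg.norm(k[0]-k[3]),"w",np.linalg.norm(k[0]-k[1]))
e=(k[3]+k[2]-k[0]-k[1]);print("knob dir",np.arctan2(e[1],e[0]))
B=[onz(d,q,.08,o)[:2] for q in (f(157,283),f(113,598),(295,478))]
C=[onz(d,q,.08,o)[:2] for q in (f(200,288),f(221,492))]
print(B,C)
b=B[2]-B[0];c=C[1]-C[0];print("beam",np.arctan2(b[1],b[0]),"cam",np.arctan2(c[1],c[0]))
t=np.linalg.solve(np.stack([b,-c],1),C[0]-B[0]);X=B[0]+t[0]*b;print("axis",X)
s=np.array([.5755,-.0092]);v=s-X;a=np.arctan2(v[1],v[0]);print("to band",a,np.linalg.norm(v))
E
```

```text
knob [0.5007 0.2316 0.155 ] len 0.043239877741129876 w 0.013407303932217623
knob dir 0.04073197185048579
[array([0.5539, 0.2275]), array([0.6654, 0.2188]), array([0.7926, 0.21  ])] [array([0.5549, 0.2403]), array([0.6241, 0.2512])]
beam -0.07346261022882944 cam 0.15625656829335352
axis [0.4991 0.2316]
to band -1.263473570521215 0.2525888145619023
```

Wrist view: the knob's top face is centred at (333,243), 43 x 13 mm. The beam lines cross within 2 mm of it, and the camera and reflected beams are 0.23 rad apart (expected 0.24). Required mirror heading is about -0.55. Now I'll grasp and turn.

```bash
python3 - <<'E'
from h import *
from rig import bot
x,y=.5003,.2314;th=.045+np.pi/2
bot.move_linear([x,y,.19],down(th),max_speed=.2)
h=bot.move_linear([x,y,.131],down(th),max_speed=.1,max_force=10);print(h)
bot.move_gripper(.005,grip_force=30);o=bot.observe();print(o["gripper_width"],o["tool_pos"],o["ft_force"].round(1))
for k in range(1,7):
    bot.move_linear([x,y,.131],down(th-.594*k/6),max_speed=.1,max_force=25)
    o=bot.observe();print(o["clock"],o["ft_force"].round(1),o["ft_torque"].round(2),o["tool_pos"].round(4))
bot.pause(.3)
o,d=snap(bot,"w7");snap(bot,"s7","side");snap(bot,"c7","scene")
M=R.from_rotvec(o["orientation"]).as_matrix();print("jaw",np.arctan2(M[1,2],M[0,2])-np.pi/2)
E
```

```text
False
0.013908264940179348 [0.50033292 0.23230887 0.13117718] [-1.5  3.3  0.7]
15.8917 [0.1 4.4 1.2] [0.94 0.08 0.09] [0.5003 0.2324 0.1312]
16.1417 [-0.   5.8  0.5] [1.14 0.07 0.04] [0.5004 0.2325 0.1312]
16.3917 [-0.1  5.3  0.2] [1.19 0.09 0.08] [0.5004 0.2326 0.1312]
16.6417 [0.2 7.4 0.7] [1.24 0.04 0.06] [0.5004 0.2327 0.1312]
16.8917 [1.2 6.5 1. ] [ 1.24 -0.03  0.11] [0.5005 0.2329 0.1312]
17.1417 [ 0.2  6.4 -0.4] [ 1.28 -0.09  0.09] [0.5005 0.2329 0.1312]
jaw -0.5433604964709411
```

View pics/w7.png

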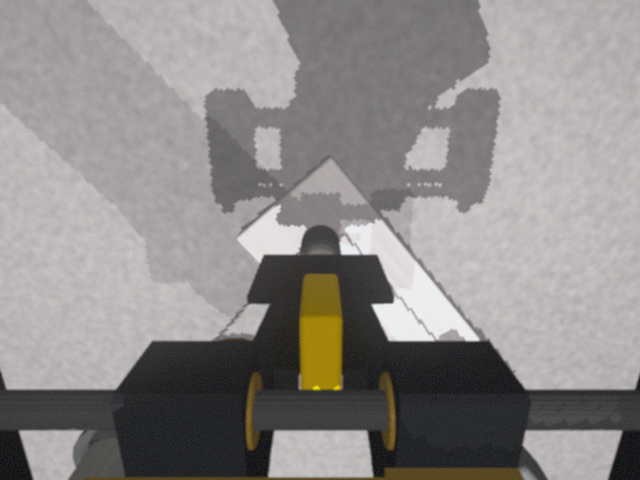

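```bash
python3 - <<'E'
from h import *
_,a=load("c7");_,b=load("s7")
A=cv2.resize(a["color"][220:340,310:510,::-1],None,fx=4,fy=4,interpolation=cv2.INTER_CUBIC)
B=cv2.resize(b["color"][120:280,250:450,::-1],None,fx=3.5,fy=3.5,interpolation=cv2.INTER_CUBIC)
cv2.imwrite("pics/a7.png",A);cv2.imwrite("pics/b7.png",B)
E
```

```text
(no output)
```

View pics/a7.png

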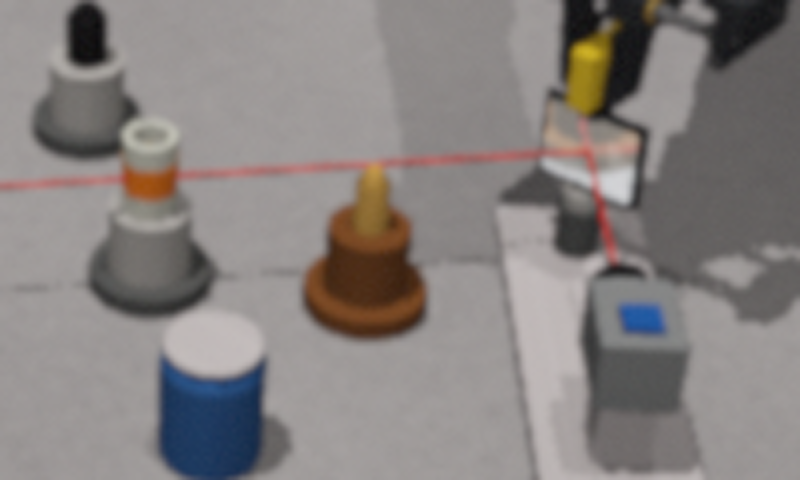

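View pics/b7.png

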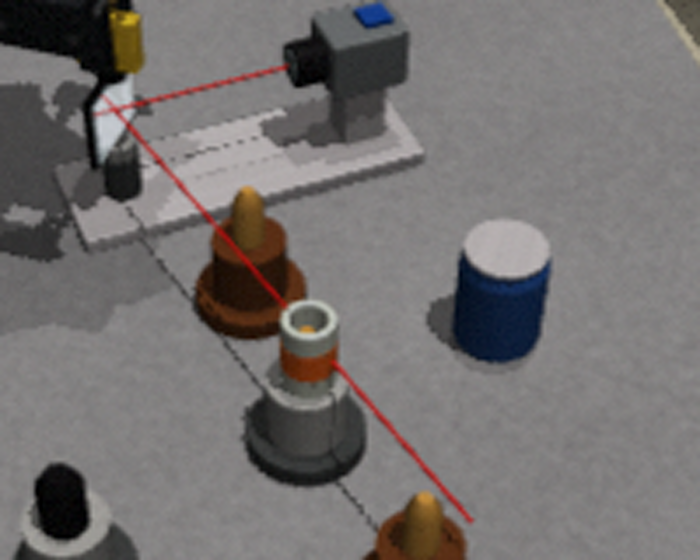

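```bash
cat > beam.py <<'E'
from h import *
import sys
np.set_printoptions(precision=4,suppress=True)
def redline(d,box):
    im=d["color"].astype(int);x0,y0,x1,y1=box
    s=im[...,0]-np.maximum(im[...,1],im[...,2]);m=(s>45)&(np.abs(im[...,1]-im[...,2])<35)
    hsv=cv2.cvtColor(d["color"],cv2.COLOR_RGB2HSV);m&=((hsv[...,0]<4)|(hsv[...,0]>174))
    k=np.zeros_like(m);k[y0:y1,x0:x1]=True;m&=k
    v,u=np.nonzero(m);return np.stack([u,v],1).astype(float)
def an(n,box,rim,z=.105,excl=None):
    _,d=load(n);p=redline(d,box)
    for _ in range(4):
        vx,vy,x,y=cv2.fitLine(p.astype(np.float32),cv2.DIST_HUBER,0,.01,.01).ravel()
        r=(p-[x,y])@np.array([-vy,vx]);p=p[np.abs(r)<1.6]
    W=np.array([onz(d,q,.08)[:2] for q in ([x-vx*60,y-vy*60],[x+vx*60,y+vy*60])])
    e=W[1]-W[0];e/=np.linalg.norm(e)
    c=onz(d,rim,z)[:2]
    if e[1]>0:e=-e
    off=(c-W[0])@np.array([-e[1],e[0]])
    print(n,len(p),"dir",np.arctan2(e[1],e[0]),"rim c",c,"band centre lies left of beam by",off)
    return (x,y,vx,vy)
E
python3 - <<'E'
from beam import *
for box in ((310,255,440,275),(362,255,440,270)): an("c7",box,(310+151/4,220+134/4))
for box in ((285,150,400,275),(345,224,386,270),(290,155,331,206)): an("s7",box,(250+309/3.5,120+319/3.5))
_,a=load("c7")
hsv=0
E
```

```text
c7 146 dir -1.2376851697058133 rim c [ 0.5811 -0.0068] band centre lies left of beam by -0.004693036715666466
c7 99 dir -1.2357586232515048 rim c [ 0.5811 -0.0068] band centre lies left of beam by -0.005010648967457411
s7 198 dir -1.2430168204239318 rim c [ 0.5771 -0.0116] band centre lies left of beam by -0.006817098553600557
s7 99 dir -1.2433180167921 rim c [ 0.5771 -0.0116] band centre lies left of beam by -0.006847060510146056
s7 87 dir -1.2431554925229762 rim c [ 0.5771 -0.0116] band centre lies left of beam by -0.006837330757210351
```

```bash
python3 - <<'E'
from beam import *
from rig import bot
o=bot.observe();th=.045+np.pi/2-.594-.011
bot.move_linear([.5003,.2314,.131],down(th),max_speed=.05,max_force=25)
bot.pause(.5);o=bot.observe()
M=R.from_rotvec(o["orientation"]).as_matrix();print("jaw",np.arctan2(M[1,2],M[0,2])-np.pi/2,o["clock"],o["tool_pos"],o["ft_force"].round(1))
snap(bot,"s8","side");snap(bot,"c8","scene")
_,a=load("c8");_,b=load("s8")
cv2.imwrite("pics/a8.png",cv2.resize(a["color"][240:300,320:380,::-1],None,fx=10,fy=10,interpolation=cv2.INTER_CUBIC))
cv2.imwrite("pics/b8.png",cv2.resize(b["color"][195:255,310:370,::-1],None,fx=10,fy=10,interpolation=cv2.INTER_CUBIC))
an("c8",(310,255,440,275),(347.75,253.5));an("s8",(285,150,400,275),(338.3,211.1))
E
```

```text
jaw -0.5543753547951928 18.3417 [0.5005 0.233  0.1312] [ 1.   7.  -0.1]
c8 142 dir -1.2614501096386108 rim c [ 0.5811 -0.0068] band centre lies left of beam by 0.0009471741107234487
s8 187 dir -1.2655012818419593 rim c [ 0.5772 -0.0115] band centre lies left of beam by -0.001182830350081482
```

View pics/a8.png

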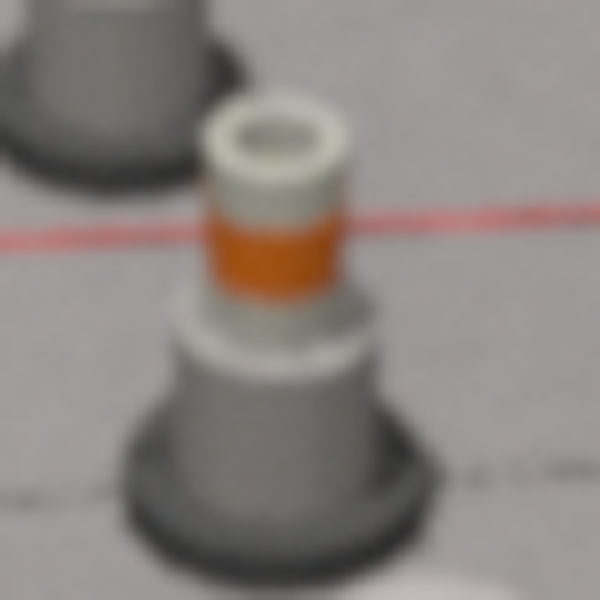

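View pics/b8.png

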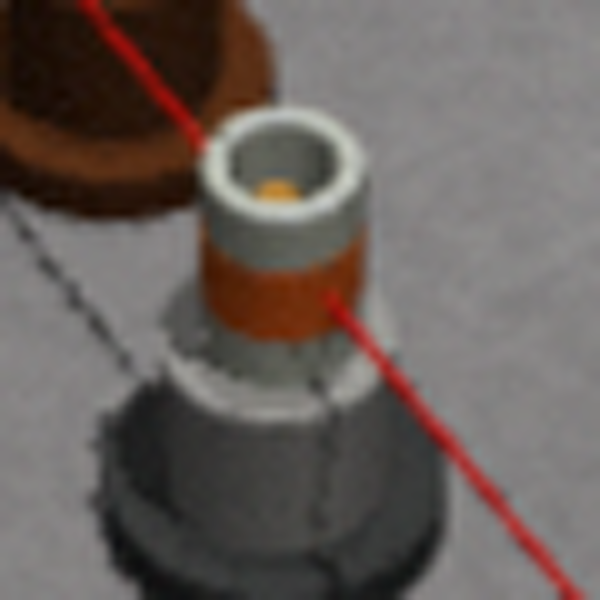

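The beam meets the band within about 1 mm in both views, with errors of +0.9 and -1.2 mm on opposite sides. Its measured heading is -1.263 and the target is -1.263. The grip is steady, so I'm handing in.

```bash
python3 - <<'E'
from rig import bot
o=bot.observe();print(o["gripper_width"],abs(o["qd"]).max(),o["clock"]);print(bot.sign_off())
E
```

```text
0.013734091799995391 0.0011257156027266054 18.4417
the job is handed in; nothing more can be done
None
```

I put the middle-sized sleeve on the brass pin of the grey-based gauge and let go of it. Then I gripped the yellow knob and turned the mirror about 0.6 rad clockwise. I handed in at 18.4 s, still holding the knob.

**Sleeve:** it slid down with no noticeable side load and stopped at the expected seat height (TCP z 0.085 m, about 6 N). All three cameras showed it seated after release.

**Beam:** the reflected beam's heading averages -1.263 rad over the scene and side cameras, which matches the target of -1.263. The cameras put the beam +0.9 mm (scene) and -1.2 mm (side) from the band's centre. They disagree by about 2 mm, which is within the calibration error, so I treated the beam as centred.

**Other checks:** the arm was still and the gripper closed on the knob at 13.7 mm. The screwdriver, can and tray looked unmoved in the pictures taken after the sleeve was released; I did not compare them again after turning the mirror. No check failed.

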